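Raise and lock the telescopic ladle stand

ROBOT

A 6-joint arm with a two-finger parallel gripper is mounted at the origin on a cart in front of the work surface, level with it; the furniture and walls round the work are solid. World frame = base frame: x ahead of the robot, y to its left, z up, the work surface at z = 0. Lengths are in m, angles in degrees, forces in N, time in s.
With the tool pointing down it reaches from about 0.275 to 0.875 m from the base axis. Payload 12.5 kg.
Tool frame: the origin (TCP) lies on the front face of the gripper's body, between the roots of the fingers; the fingertips stand 73 mm ahead of it and the grasp point (between the pads) lies 54 mm ahead of it; z points along the fingers, y is the line along which they close (so a half turn about z gives the same grasp; the last joint's range is limited). The gripper opens to 85 mm and grips with 20 to 120 N. Pads are 22 mm wide; open, the fingers measure 114 mm over their backs; the gripper's body (76 mm by 85 mm) begins 54 mm behind the grasp point. The pads swing forward as they close: fully open they stand 13 mm farther back than shut.
Start: joints at [-81.91, 20.094, 94.641, -0, 65.266, -4.847], TCP at [0.123, -0.536, 0.304] pointing down, gripper open.
Joint ranges: [-157.81, 157.81], [-45, 120.19], [0.68, 151.7], [-89.99, 269.99], [4.06, 180], [-164.3, 164.3]. Speed limits (degrees/s): [127.2, 127.2, 159.86, 180, 180, 180].

INTERFACE

Orientations are given as [roll, pitch, yaw] about the fixed x, y, z axes, in that order (R = Rz(yaw) Ry(pitch) Rx(roll)).
In Python, from cell import bot gives the robot as it stands.
- The arm moves only by the tool step_arm, never from a script. Its arguments are lists of equal length, an entry for each row: "dp": the shift along the tool's x, y, z in units of 25 mm (1.0 is 25 mm), a list of three; "turn": the turn, a rotation vector about the tool's x, y, z in units of 5 degrees (1.0 is 5 degrees), a list of three; "hand": the finger opening in mm, from 0 to 85.4. A call has 1 to 12 rows; each row shifts and turns the commanded pose from where the row before left it, along the tool's axes as they then stand; what a row does not reach is not made up. A row lasts 1/8 s, in which the tool goes at most 62.5 mm and 10.7 degrees, less where a joint would pass 70% of its speed; a pose out of reach is approached as far as the arm can. A call with a number of a shift or a turn outside -1 to 1 is refused whole. A call with a gripper value outside its range is refused whole. The fingers move at their own pace and stop on an object; "grip_force" is the grip in N (left out, the last holds). Time passes only in rows, so rows that do not move let the fingers close. It gives the time, the measured TCP pose, the force, the opening and the grip force at its end, in the units of the state.
- bot.state(): the state, without advancing time (a new reading comes with each control period).
- bot.read_camera(name): name is "scene" or "side" or "wrist"; returns a dict with "image" (480x640x3 uint8, red, green, blue), "vfov" (degrees; the focal length in pixels is half the picture's height over the tangent of half this angle, whatever the lens; pixels are square), "cx", "cy" (the principal point, pixels), "rvec" (rotation vector, rad) and "tvec" (3), from world to camera coordinates, as OpenCV has them; the wrist camera has in their place "T_tool_cam" (4x4, takes a point from camera to tool coordinates, whose origin is the TCP and whose axes are the flange's). Camera axes: x right, y down, z forward; pixel columns grow to the right and rows downward; lengths in m; the calibration is good to about 2 mm. A picture is of the moment at which its call begins: read the wrist's pose just before it. There is no depth.
- bot.hand_in(): hands the job in; it is judged then, once.
The state is a dict: "time_s": time; "joints": joint angles; "qd": joint speeds; "joint_efforts": joint torques, N m; "position": TCP position; "tool_rot": TCP orientation; "ft_force": force on the tool from outside, world axes, zero at the start; "wrist_torque": the same for the moment, N m; "finger_gap": finger opening in m; "grasp_force": force on a finger pad.
Only numpy, scipy, OpenCV 4.12 (cv2) and the standard library are available. Lean on these libraries where they do the work, as an engineer would, in place of code of your own. Each camera call takes 0.05 s, during which the arm holds its last target. There are 200 camera calls.

TASK

The ladle stand on the cold hob is too low. Twist its top grip anticlockwise (seen from above) to unlock the telescoping section, pull the section up until you feel its upper lock, then twist it clockwise as far as it goes so that it is locked there, and let go. Work it gently by feel without forcing the pin against the tube, and leave the things around it where they are.

Things in the scene. Friction and masses are not known exactly. Their poses are not given: they have to be found in the camera images.
- stand: foot and outer tube of the ladle stand, held fast to the hob by its suction foot. Dark round foot 132 mm across, 22 mm tall; steel tube 49 mm across. Origin: centre of the foot's underside; z up along the tube. Inside, unseen, a pin on the telescoping section, 18 mm from the axis, runs in a keyway of the tube. A twist of 0.18 N m presses the pin with 10 N; more than 25 N spoils the tube
- collar (a point): centre of the top of the tube's 57 mm collar, on the tube's axis, 143 mm above the hob. The telescoping section, 27 mm across, comes out here. Its pin leaves a lock only by turning; between the two locks a rib of the tube stops it from turning clockwise
- handle_mid (a point): middle of the black rubber grip block on top of the telescoping section: 64 mm long (its x axis), 14 mm thick (its y axis), 32 mm tall, centred on the tube's axis, 181 mm above the hob while the section is down. A thin steel hook sticks out at either end along x, to 63 mm from the axis. Under the block a 32 mm disc, 8 mm thick
- handle (a joint): twist of the grip block against the section, rad, anticlockwise from above positive: the block sits on a soft rubber bush that gives 0.1 rad for every 0.08 N m (at most 0.5 rad) and springs back to 0 when let go. Away from 0 it shows how hard the section is being turned
- turn (a joint): turn of the section in the tube, rad, growing anticlockwise from above: 0 is fully locked, against a stop, with the grip block along the stand's x axis (starts up to 0.2); above 0.86 the pin is clear of the locks; about 1.08 is the stop of the unlocked side. Between the locks the rib keeps it above about 0.8. Light friction: it stays where it is left
- lift (a joint): how far the section is pulled out, m: 0 is down (lower lock), 0.100 the end. About 0.3 kg; sinks if let go unlocked. The upper lock is a pocket in the rib, 11 mm tall for the 7 mm pin, somewhere at lift 0.048 to 0.085; it cannot be seen. Pulled up while turned gently clockwise against the rib, the section drops into it, then rises no further and turns on to 0
- mug: a green mug, about 86 x 118 mm, 96 mm tall, standing on the hob behind the stand; origin under its middle
- tea_light: a tea light in its metal cup, 38 mm across, 15 mm tall, on the hob near the stand; origin under its middle
- spice_b: a spice jar, 47 mm across, 98 mm tall, on the hob near the stand; origin under its middle
- spoon: a table spoon 190 mm long lying on the right of the hob; origin under its middle
- wooden_spoon: a wooden spoon 310 mm long lying on the right of the hob; origin under its middle
- lime: a lime, 60 x 48 x 48 mm, on the left worktop
- lemon: a lemon, 71 x 53 x 51 mm, on the left worktop
- peeler: a dark peeler 170 mm long on the left worktop

How it is judged:
By the outcome, as a careful person would: the job done as asked, in the order asked, and still so for the second after the job is handed in, with the robot touching nothing.
It also fails if it takes over 64 s, if anything falls off the work surface, if the arm or the gripper's body presses on something with over 40 N, if the wrist force passes 120 N, or if a joint passes its speed limit or range.

## Working session

There is one attempt and no reset: what is moved stays moved. The work goes in short steps, Python scripts to look and compute and a tool call to move; the robot and the scene stay as the last step left them, time stands still between calls to the robot, and variables do not carry over. Pictures are saved under pics/ and viewed, at most 10 in all, crops included, and the job is handed in when it is done.

Besides the shell and the picture viewer there is one more tool, called after ">>>" as name(argument=value, ...) on one line, values as JSON. step_arm: Moves the arm, as the interface text tells. Shifts and turns lie within -1 to 1; 1 stands for 25 mm of shift or 5 degrees of turn. Its arguments: {"type":"object","properties":{"dp":{"type":"array"},"turn":{"type":"array"},"hand":{"type":"array"},"grip_force":{"type":"number"}},"required":["dp","turn","hand"]}

```bash
mkdir -p pics
cat > h.py <<'E'
import numpy as np, cv2
from cell import bot
from scipy.spatial.transform import Rotation as R
def snap(n,f):
    s=bot.state(); c=bot.read_camera(n); cv2.imwrite('pics/'+f,c['image'][:,:,::-1]); return s,c
def pose(c,s=None):
    if 'rvec' in c:
        M=cv2.Rodrigues(np.array(c['rvec'],float))[0]; t=np.array(c['tvec'],float).ravel(); return M.T,-M.T@t
    T=np.array(c['T_tool_cam']); W=R.from_euler('xyz',s['tool_rot'],degrees=True).as_matrix()
    return W@T[:3,:3],W@T[:3,3]+np.array(s['position'])
def foc(c): return 240/np.tan(np.radians(c['vfov'])/2)
def ray(c,u,v,s=None):
    A,o=pose(c,s); f=foc(c); d=A@np.array([(u-c['cx'])/f,(v-c['cy'])/f,1]); return o,d/np.linalg.norm(d)
def onz(c,u,v,z,s=None):
    o,d=ray(c,u,v,s); return o+d*(z-o[2])/d[2]
def proj(c,p,s=None):
    A,o=pose(c,s); q=A.T@(np.array(p)-o); f=foc(c); return q[0]/q[2]*f+c['cx'],q[1]/q[2]*f+c['cy']
E
python3 - <<'E'
from h import *
s,a=snap('scene','sc.png'); _,b=snap('side','si.png')
print(s)
for c in(a,b): print(pose(c)[1],foc(c),c['cx'],c['cy'])
E
```

```text
{'time_s': 0.0, 'joints': array([-8.19105507e+01,  2.01236575e+01,  9.46784897e+01, -5.81453440e-05,
        6.52650255e+01, -4.84797721e+00]), 'qd': array([-0.06447351,  0.00467599,  0.00688384,  0.01243131,  0.06521407,
       -0.08385143]), 'joint_efforts': array([ 1.75181362e-03, -5.06101334e+01, -2.91402090e+01,  4.25020846e-05,
        4.60372321e-03, -3.03127763e-05]), 'position': array([ 0.12311928, -0.53577989,  0.30335466]), 'tool_rot': array([-1.79933063e+02, -5.62431377e-03,  1.29374475e+01]), 'ft_force': array([-0.00325781,  0.40725827,  0.74066231]), 'wrist_torque': array([-0.0320582 ,  0.05496053, -0.0395463 ]), 'grasp_force': 0.0, 'finger_gap': 0.08530656254402459}
[ 0.36700786 -0.84172735  1.2900684 ] 538.1837126693908 316.1366345646364 244.53702408062992
[0.34747229 1.17289823 0.96175452] 523.0362932512385 314.6574374022101 237.89017311395048
```

View pics/sc.png

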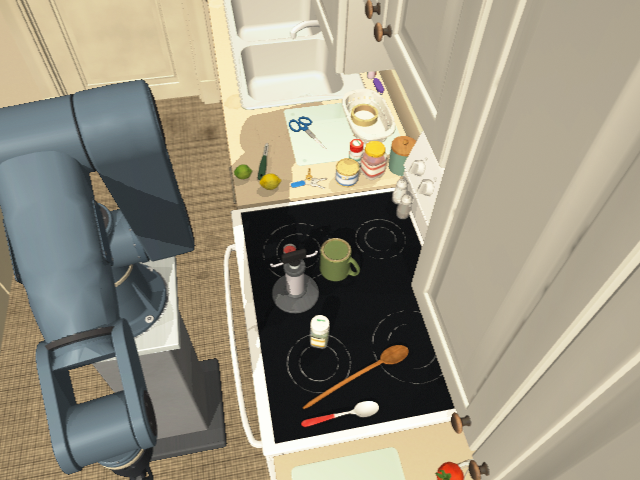

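View pics/si.png

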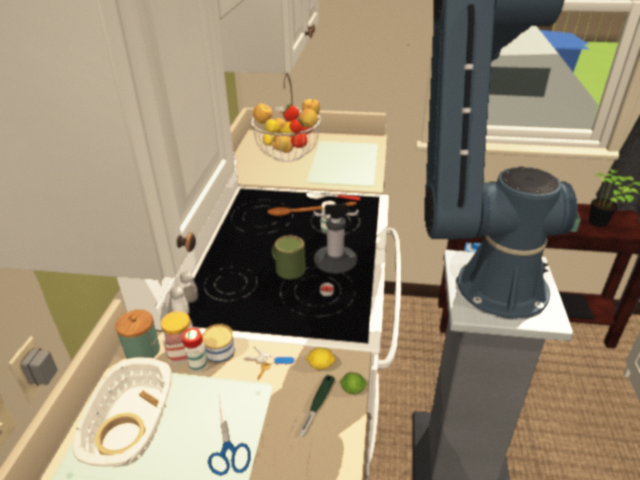

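The scene view shows the stand's foot at about (296,293), its block at (293,257), and hooks towards (273,265) and (315,252). In the side view the foot is at (336,259), the block at (338,213), the mug at (290,257) and the tea light at (327,290).

Run:
```python
from h import *
_,a=snap('scene','a.png'); _,b=snap('side','b.png')
A=cv2.resize(a['image'][225:325,255:375],None,fx=5,fy=5,interpolation=2)
B=cv2.resize(b['image'][190:300,265:365],None,fx=5,fy=5,interpolation=2)
B=B[:500]; cv2.imwrite('pics/z.png',cv2.resize(np.hstack([A,B]),None,fx=.72,fy=.72)[:,:,::-1])
print('foot',onz(a,296,294,.02),onz(b,336,259,.02))
o,d=ray(a,293,257);o2,d2=ray(b,338,213)
t=np.linalg.lstsq(np.c_[d,-d2],o2-o,rcond=None)[0];print('blk',o+d*t[0],o2+d2*t[1])
print('blk z',onz(a,293,257,.181),onz(b,338,213,.181))
print('hooks',onz(a,273,265,.181),onz(a,315,252,.181))
print('mug top',onz(a,336,247,.096),'jar',onz(a,320,322,.098),'tea',onz(b,327,288,.015))
```

```text
foot [ 0.47695537 -0.08116729  0.02      ] [ 0.47009477 -0.04164662  0.02      ]
blk [ 0.47524647 -0.06111686  0.16904762] [ 0.46796468 -0.06129567  0.16822003]
blk z [ 0.47409242 -0.06943977  0.181     ] [ 0.46602414 -0.04141882  0.181     ]
hooks [ 0.4211381 -0.0842928  0.181    ] [ 0.53147297 -0.06439482  0.181     ]
mug top [0.60407775 0.00119734 0.096     ] jar [ 0.51503534 -0.21879914  0.098     ] tea [0.48127953 0.08490602 0.015     ]
```

View pics/z.png

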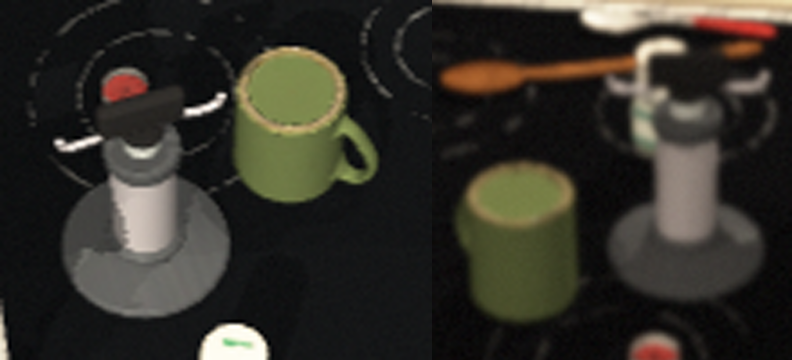

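The zoom confirms the block and hooks run about 10° off world x, with the stand near (0.471, -0.062). I'm approaching at the current height and will look with the wrist camera from there.

>>> step_arm(dp=[[1, -0.86, 0], [1, -0.86, 0], [1, -0.86, 0], [1, -0.86, 0], [1, -0.86, 0], [1, -0.86, 0], [1, -0.86, 0], [1, -0.86, 0], [1, -0.86, 0]], turn=[[0, 0, 0], [0, 0, 0], [0, 0, 0], [0, 0, 0], [0, 0, 0], [0, 0, 0], [0, 0, 0], [0, 0, 0], [0, 0, 0]], hand=[85, 85, 85, 85, 85, 85, 85, 85, 85])

```text
time_s: 1.32
position: [0.2996, -0.2961, 0.3039]
tool_rot: [180.0, -0.0, 12.9]
ft_force: [0.8, -0.3, -0.5]
finger_gap: 0.085
grasp_force: 0.0
```

>>> step_arm(dp=[[1, -0.86, 0], [1, -0.86, 0], [1, -0.86, 0], [1, -0.86, 0], [1, -0.86, 0], [1, -0.86, 0], [1, -0.86, 0], [0, 0, 0], [0, 0, 0]], turn=[[0, 0, 0], [0, 0, 0], [0, 0, 0], [0, 0, 0], [0, 0, 0], [0, 0, 0], [0, 0, 0], [0, 0, 0], [0, 0, 0]], hand=[85, 85, 85, 85, 85, 85, 85, 60, 60])

```text
time_s: 2.45
position: [0.4357, -0.1114, 0.3037]
tool_rot: [-180.0, 0.0, 13.0]
ft_force: [-0.6, -0.1, 0.1]
finger_gap: 0.0603
grasp_force: 0.0
```

Run:
```python
from h import *
s,w=snap('wrist','w.png'); print(s['position'],s['tool_rot'],s['joints'],pose(w,s)[1],foc(w),w['cx'],w['cy'],s['time_s'],s['ft_force'],s['wrist_torque'])
print(proj(w,[.471,-.062,.197],s),proj(w,[.471,-.062,.0],s))
```

```text
[ 0.43566536 -0.11142872  0.30374923] [-1.79994267e+02  2.92252070e-02  1.29548267e+01] [-2.02772319e+01  9.57380278e+00  1.08690612e+02 -1.27362699e-02
  6.17631733e+01  5.67739714e+01] [ 0.5060621  -0.0962934   0.37407733] 346.0992995877482 319.5734723646753 242.28368965571445 2.45 [-0.56122236 -0.07157902  0.06959559] [0.04449569 0.03137699 0.00860746]
(np.float64(239.04520069503263), np.float64(195.39858805852305)) (np.float64(280.6369167306909), np.float64(167.6997638722454))
```

View pics/w.png

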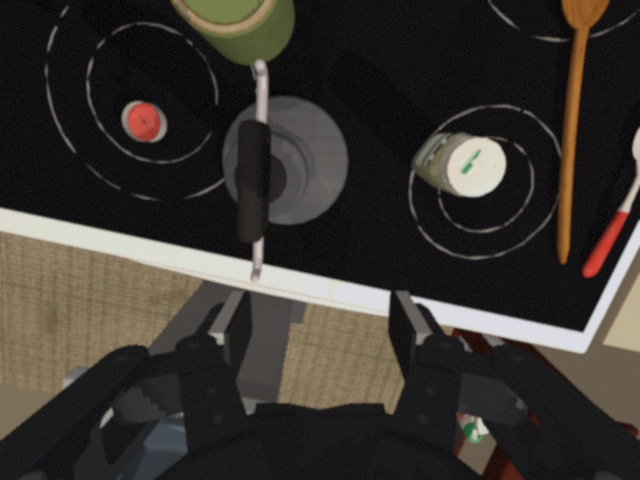

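The wrist view shows the block from about (253,122) to (253,241), the hook tips at (261,66) and (256,278), the foot centred at (285,160) and the tea light at (144,122).

Run:
```python
from h import *
s,w=snap('wrist','w2.png')
p=lambda u,v,z:onz(w,u,v,z,s)
a,b=p(261,67,.185),p(256,278,.185); print('hooks',a,b,(a+b)/2,np.linalg.norm(a-b),np.degrees(np.arctan2(*(a-b)[1::-1])))
print('foot',p(285,160,.015),'blk',p(253,181,.197)); print('ends',p(256,122,.197),p(251,241,.197))
# ellipse of foot
h=cv2.cvtColor(w['image'],cv2.COLOR_RGB2GRAY); r=h[90:230,215:355]; print(r[70,::6])
m=((r>45)&(r<130)).astype('uint8'); n,l,st,ce=cv2.connectedComponentsWithStats(m); k=1+np.argmax(st[1:,4])
c=max(cv2.findContours((l==k).astype('uint8'),0,1)[0],key=cv2.contourArea); e=cv2.minEnclosingCircle(c); print(e, p(e[0][0]+215,e[0][1]+90,.008), e[1]*2/foc(w)*(pose(w,s)[1][2]-.01))
```

```text
hooks [ 0.53417408 -0.06022392  0.185     ] [ 0.42282002 -0.07746094  0.185     ] [ 0.47849705 -0.06884243  0.185     ] 0.11268026705781997 8.799248812245041
foot [ 0.48090149 -0.06644557  0.015     ] blk [ 0.47979671 -0.06796022  0.197     ]
ends [ 0.50803047 -0.06449438  0.197     ] [ 0.44834691 -0.07238149  0.197     ]
[15 27 66 65 30 29 34 28 17 24 35 71 79 88 91 73 85 95 95 95 93 94 62 17]
((64.15919494628906, 66.70997619628906), 70.94999694824219) [ 0.48229321 -0.05935714  0.008     ] 0.14930159138569912
```

>>> step_arm(dp=[[0.69, -0.475, 0], [0.69, -0.475, 0], [0.69, -0.475, 0], [0, 0, 0], [0, 0, 0], [0, 0, 0]], turn=[[0, 0, 0], [0, 0, 0], [0, 0, 0], [0, 0, 0.89], [0, 0, 0], [0, 0, 0]], hand=[60, 60, 60, 60, 60, 60])

```text
time_s: 3.3
position: [0.4782, -0.0654, 0.3039]
tool_rot: [180.0, 0.0, 8.5]
ft_force: [0.1, -0.1, 0.1]
finger_gap: 0.0601
grasp_force: 0.0
```

Run:
```python
from h import *
s,w=snap('wrist','w3.png'); print(s['position'],s['tool_rot'],s['joints'][5],s['ft_force'],s['wrist_torque'])
print(proj(w,[.478,-.066,.197],s))
```

```text
[ 0.47821655 -0.06537784  0.30392389] [1.79999930e+02 1.20521766e-03 8.52859427e+00] 68.15867005471578 [ 0.05548373 -0.1268733   0.05742807] [-0.02903687  0.01117854 -0.00203976]
(np.float64(318.7950533620258), np.float64(278.811142163962))
```

View pics/w3.png

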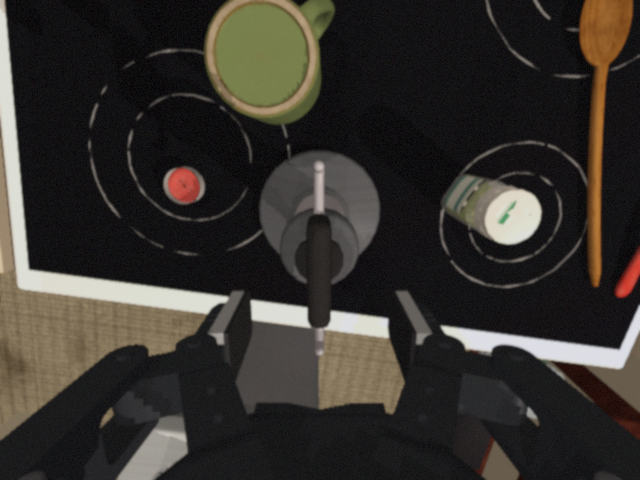

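The block is centred near (319,271) and aligned vertically in the image. The collar is a circle at about (320,247), the foot is at (320,210), and the hook tips are at (319,165) and (319,353).

Run:
```python
from h import *
s,w=snap('wrist','w4.png')
p=lambda u,v,z:onz(w,u,v,z,s).round(4)
print('collar',p(320,247,.143),'foot',p(320,210,.005),'ends',p(319,215,.197),p(319,215,.175),p(319,328,.197),p(319,328,.175),'hooks',p(319,163,.181),p(319,355,.181))
print('cam',pose(w,s)); 
for z in(.19,.14,.01):
  print(z,proj(w,[.478,-.066,z],s))
```

```text
collar [ 0.48   -0.0664  0.143 ] foot [ 0.4798 -0.0666  0.005 ] ends [ 0.5134 -0.0607  0.197 ] [ 0.5089 -0.0614  0.175 ] [ 0.448  -0.0706  0.197 ] [ 0.4354 -0.0724  0.175 ] hooks [ 0.5387 -0.0569  0.181 ] [ 0.4196 -0.0748  0.181 ]
cam (array([[ 1.49491372e-01, -9.49635646e-01, -2.75398745e-01],
       [-9.88763027e-01, -1.43599471e-01, -4.15556190e-02],
       [-8.44168830e-05,  2.78516303e-01, -9.60431498e-01]]), array([ 0.54962893, -0.05555581,  0.37429886]))
0.19 (np.float64(318.93184859369944), np.float64(274.215340411675))
0.14 (np.float64(319.06347226239325), np.float64(248.3041659751574))
0.01 (np.float64(319.24581454181543), np.float64(212.408626395185))
```

The axis is at (0.480, -0.0665), and the foot, collar and block all agree. I'm descending and gripping the block.

>>> step_arm(dp=[[0.065, 0.055, 0.6], [0, 0, 0.6], [0, 0, 0.6], [0, 0, 0.6], [0, 0, 0], [0, 0, 0]], turn=[[0, 0, 0], [0, 0, 0], [0, 0, 0], [0, 0, 0], [0, 0, 0], [0, 0, 0]], hand=[60, 60, 60, 60, 40, 30], grip_force=40)

```text
time_s: 4.15
position: [0.4805, -0.066, 0.2441]
tool_rot: [180.0, -0.0, 8.5]
ft_force: [-0.5, 0.5, 0.4]
finger_gap: 0.0301
grasp_force: 0.0
```

>>> step_arm(dp=[[0, 0, 0], [0, 0, 0], [0, 0, 0], [0, 0, 0], [0, 0, 0]], turn=[[0, 0, 0], [0, 0, 0], [0, 0, 0], [0, 0, 0], [0, 0, 0]], hand=[20, 8, 8, 8, 8])

```text
time_s: 4.78
position: [0.4805, -0.0659, 0.2444]
tool_rot: [-180.0, -0.1, 8.5]
ft_force: [-1.5, 3.0, 6.8]
finger_gap: 0.0136
grasp_force: 41.7
```

```bash
cat > st.py <<'E'
from h import *
s=bot.state()
for k in('time_s','position','tool_rot','ft_force','wrist_torque','finger_gap','grasp_force'): print(k,np.round(s[k],4))
E
python3 st.py
```

```text
time_s 4.775
position [ 0.4805 -0.0659  0.2444]
tool_rot [-1.799972e+02 -6.170000e-02  8.480600e+00]
ft_force [-1.5174  2.9648  6.771 ]
wrist_torque [ 0.6118  0.1472 -0.032 ]
finger_gap 0.0136
grasp_force 41.6597
```

>>> step_arm(dp=[[0, 0, 0], [0, 0, 0], [0, 0, 0], [0, 0, 0], [0, 0, 0], [0, 0, 0], [0, 0, 0], [0, 0, 0], [0, 0, 0], [0, 0, 0], [0, 0, 0]], turn=[[0, 0, -0.9], [0, 0, -0.9], [0, 0, -0.9], [0, 0, -0.9], [0, 0, -0.9], [0, 0, -0.9], [0, 0, -0.9], [0, 0, -0.9], [0, 0, -0.9], [0, 0, -0.9], [0, 0, 0]], hand=[8, 8, 8, 8, 8, 8, 8, 8, 8, 8, 8])

```text
time_s: 6.15
position: [0.4801, -0.0652, 0.2444]
tool_rot: [-179.9, -0.1, 53.5]
ft_force: [-2.8, 8.2, 9.2]
finger_gap: 0.0131
grasp_force: 42.5
```

```bash
python3 st.py
```

```text
time_s 6.15
position [ 0.4801 -0.0652  0.2444]
tool_rot [-1.799177e+02 -7.400000e-02  5.352240e+01]
ft_force [-2.7846  8.2093  9.1953]
wrist_torque [ 1.9407  0.8018 -0.1284]
finger_gap 0.0131
grasp_force 42.5257
```

>>> step_arm(dp=[[0.025, -0.033, -0.02], [0, 0, 0], [0, 0, 0]], turn=[[0, 0, 0], [0, 0, -0.8], [0, 0, 0]], hand=[8, 8, 8])

```text
time_s: 6.52
position: [0.4796, -0.0644, 0.2445]
tool_rot: [-179.9, -0.0, 57.5]
ft_force: [-2.4, 5.9, 5.5]
finger_gap: 0.0132
grasp_force: 41.6
```

```bash
python3 st.py
```

```text
time_s 6.525
position [ 0.4796 -0.0644  0.2445]
tool_rot [-1.799041e+02 -4.750000e-02  5.752130e+01]
ft_force [-2.3727  5.8804  5.4762]
wrist_torque [ 1.5504  0.4772 -0.0686]
finger_gap 0.0132
grasp_force 41.6069
```

>>> step_arm(dp=[[0, 0, 0], [0, 0, 0]], turn=[[0, 0, -0.8], [0, 0, 0]], hand=[8, 8])

```text
time_s: 6.78
position: [0.4796, -0.0643, 0.2445]
tool_rot: [-179.9, -0.1, 61.5]
ft_force: [-2.9, 5.7, 5.2]
finger_gap: 0.0133
grasp_force: 41.7
```

```bash
python3 st.py
```

```text
time_s 6.775
position [ 0.4796 -0.0643  0.2445]
tool_rot [-1.798941e+02 -5.510000e-02  6.151720e+01]
ft_force [-2.903   5.7352  5.1995]
wrist_torque [ 1.5608  0.5937 -0.0557]
finger_gap 0.0133
grasp_force 41.6931
```

>>> step_arm(dp=[[0, 0, 0], [0, 0, 0]], turn=[[0, 0, -0.8], [0, 0, 0]], hand=[8, 8])

```text
time_s: 7.02
position: [0.4795, -0.0643, 0.2444]
tool_rot: [-179.9, -0.1, 65.5]
ft_force: [-3.3, 7.5, 5.4]
finger_gap: 0.013
grasp_force: 41.8
```

```bash
python3 st.py | grep -E "torq|rot"
```

```text
tool_rot [-1.798792e+02 -6.040000e-02  6.552000e+01]
wrist_torque [ 1.588   0.6881 -0.0147]
```

>>> step_arm(dp=[[0, 0, 0], [0, 0, 0]], turn=[[0, 0, -0.8], [0, 0, 0]], hand=[8, 8])

```text
time_s: 7.28
position: [0.4794, -0.0643, 0.2445]
tool_rot: [-179.9, -0.1, 69.5]
ft_force: [-3.4, 6.4, 5.2]
finger_gap: 0.0137
grasp_force: 41.8
```

```bash
python3 st.py | grep -E "torq|rot"
```

```text
tool_rot [-1.79880e+02 -5.66000e-02  6.95255e+01]
wrist_torque [ 1.4863  0.8004 -0.0702]
```

>>> step_arm(dp=[[0, 0, 0], [0, 0, 0]], turn=[[0, 0, -0.8], [0, 0, 0]], hand=[8, 8])

```text
time_s: 7.52
position: [0.4794, -0.0643, 0.2444]
tool_rot: [-179.9, -0.1, 73.5]
ft_force: [-3.6, 6.4, 5.8]
finger_gap: 0.0132
grasp_force: 41.9
```

```bash
python3 st.py | grep -E "torq|rot"
```

```text
tool_rot [-1.79874e+02 -6.94000e-02  7.35164e+01]
wrist_torque [ 1.5266  0.8578 -0.1369]
```

>>> step_arm(dp=[[0, 0, 0], [0, 0, 0]], turn=[[0, 0, -0.6], [0, 0, 0]], hand=[8, 8])

```text
time_s: 7.78
position: [0.4794, -0.0643, 0.2445]
tool_rot: [-179.9, -0.1, 76.5]
ft_force: [-3.7, 6.5, 6.0]
finger_gap: 0.0138
grasp_force: 41.9
```

```bash
python3 st.py | grep -E "torq|rot"
python3 - <<'E'
from h import *
s,w=snap('wrist','w5.png')
E
```

```text
tool_rot [-1.798757e+02 -7.740000e-02  7.650010e+01]
wrist_torque [ 1.5535  0.941  -0.0947]
```

View pics/w5.png

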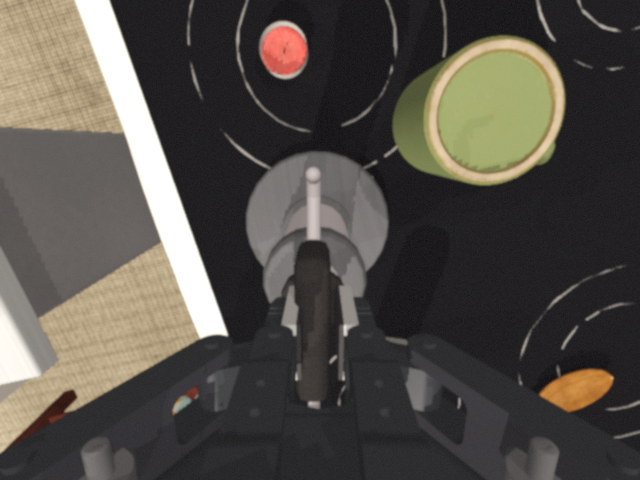

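The grip is aligned with no slip, and the section is at or near the unlocked stop (about 1.07 rad). I'm backing off a little and lifting 25 mm.

>>> step_arm(dp=[[0, 0, 0], [0, 0, -0.2], [0, 0, -0.2], [0, 0, -0.2], [0, 0, -0.2], [0, 0, -0.2], [0, 0, 0]], turn=[[0, 0, 0.9], [0, 0, 0], [0, 0, 0], [0, 0, 0], [0, 0, 0], [0, 0, 0], [0, 0, 0]], hand=[8, 8, 8, 8, 8, 8, 8])

```text
time_s: 8.7
position: [0.4792, -0.0643, 0.2689]
tool_rot: [-179.8, -0.1, 72.0]
ft_force: [-2.3, 5.2, 0.5]
finger_gap: 0.0134
grasp_force: 40.9
```

```bash
python3 st.py
```

```text
time_s 8.7
position [ 0.4792 -0.0643  0.2689]
tool_rot [-1.798267e+02 -6.370000e-02  7.197020e+01]
ft_force [-2.3128  5.1609  0.5431]
wrist_torque [ 1.3945  0.5595 -0.0787]
finger_gap 0.0134
grasp_force 40.8778
```

>>> step_arm(dp=[[0.04, -0.04, -0.2], [0, 0, -0.2], [0, 0, -0.2], [0, 0, 0], [0, 0, 0], [0, 0, 0], [0, 0, 0]], turn=[[0, 0, 0], [0, 0, 0], [0, 0, 0], [0, 0, 0.8], [0, 0, 0.8], [0, 0, 0.8], [0, 0, 0]], hand=[8, 8, 8, 8, 8, 8, 8])

```text
time_s: 9.57
position: [0.4792, -0.0637, 0.2847]
tool_rot: [-180.0, -0.0, 60.0]
ft_force: [-2.8, 4.6, -2.0]
finger_gap: 0.0133
grasp_force: 40.6
```

```bash
python3 st.py
```

```text
time_s 9.575
position [ 0.4792 -0.0637  0.2847]
tool_rot [-1.799866e+02 -4.500000e-03  6.001250e+01]
ft_force [-2.7769  4.5955 -2.014 ]
wrist_torque [ 1.0257  0.5476 -0.0041]
finger_gap 0.0133
grasp_force 40.5581
```

>>> step_arm(dp=[[0, 0, 0], [0, 0, 0], [0, 0, 0]], turn=[[0, 0, 0.6], [0, 0, 0.6], [0, 0, 0]], hand=[8, 8, 8])

```text
time_s: 9.95
position: [0.4793, -0.0638, 0.2846]
tool_rot: [180.0, -0.0, 54.1]
ft_force: [-2.5, 4.6, -2.5]
finger_gap: 0.0133
grasp_force: 40.6
```

```bash
python3 st.py | grep -E "torq|rot|force"
```

```text
tool_rot [ 1.799941e+02 -3.700000e-03  5.408440e+01]
ft_force [-2.4896  4.5714 -2.5333]
wrist_torque [ 0.9925  0.4116 -0.009 ]
grasp_force 40.5896
```

>>> step_arm(dp=[[0, 0, 0], [0, 0, 0]], turn=[[0, 0, 0.7], [0, 0, 0]], hand=[8, 8])

```text
time_s: 10.2
position: [0.4794, -0.0638, 0.2846]
tool_rot: [180.0, -0.0, 50.6]
ft_force: [-1.8, 3.6, -2.3]
finger_gap: 0.0133
grasp_force: 40.6
```

```bash
python3 st.py | grep -E "torq|rot|force"
```

```text
tool_rot [ 1.79982e+02 -7.50000e-03  5.06062e+01]
ft_force [-1.8044  3.6423 -2.307 ]
wrist_torque [0.967  0.3798 0.0238]
grasp_force 40.6101
```

>>> step_arm(dp=[[0, 0, 0], [0, 0, 0]], turn=[[0, 0, 0.7], [0, 0, 0]], hand=[8, 8])

```text
time_s: 10.45
position: [0.4794, -0.0638, 0.2846]
tool_rot: [180.0, -0.0, 47.1]
ft_force: [-1.8, 3.5, -1.5]
finger_gap: 0.0133
grasp_force: 40.6
```

```bash
python3 st.py | grep -E "torq|rot|force"
```

```text
tool_rot [ 1.799805e+02 -5.700000e-03  4.713250e+01]
ft_force [-1.75    3.5476 -1.4988]
wrist_torque [0.8439 0.3316 0.0231]
grasp_force 40.6434
```

>>> step_arm(dp=[[0, 0, 0], [0, 0, 0]], turn=[[0, 0, 0.6], [0, 0, 0]], hand=[8, 8])

```text
time_s: 10.7
position: [0.4794, -0.0638, 0.2845]
tool_rot: [180.0, -0.0, 44.1]
ft_force: [-0.8, 3.5, -1.6]
finger_gap: 0.0128
grasp_force: 40.7
```

```bash
python3 st.py | grep -E "torq|rot|force"
```

```text
tool_rot [ 1.799805e+02 -7.400000e-03  4.413990e+01]
ft_force [-0.8282  3.4765 -1.6292]
wrist_torque [0.8009 0.2905 0.1205]
grasp_force 40.7056
```

The pin is lightly pressed on the rib at about 0.12 N m. I'm pulling up slowly while holding that twist.

>>> step_arm(dp=[[0, 0, -0.08], [0, 0, -0.08], [0, 0, -0.08], [0, 0, 0]], turn=[[0, 0, 0], [0, 0, 0], [0, 0, 0], [0, 0, 0]], hand=[8, 8, 8, 8])

```text
time_s: 11.2
position: [0.4795, -0.0638, 0.2909]
tool_rot: [180.0, -0.0, 44.0]
ft_force: [-1.7, 3.4, -0.7]
finger_gap: 0.0134
grasp_force: 40.8
```

```bash
python3 st.py | grep -E "torq|rot|force|pos"
```

```text
position [ 0.4795 -0.0638  0.2909]
tool_rot [ 1.799657e+02 -1.970000e-02  4.400670e+01]
ft_force [-1.6869  3.3926 -0.7201]
wrist_torque [0.8285 0.3597 0.0886]
grasp_force 40.7826
```

>>> step_arm(dp=[[0, 0, -0.08], [0, 0, 0]], turn=[[0, 0, 0], [0, 0, 0]], hand=[8, 8])

```text
time_s: 11.45
position: [0.4794, -0.0638, 0.2927]
tool_rot: [180.0, -0.0, 44.0]
ft_force: [-1.3, 3.7, -1.1]
finger_gap: 0.0134
grasp_force: 40.7
```

```bash
python3 st.py | grep -E "torq|rot|force|pos"
```

```text
position [ 0.4794 -0.0638  0.2927]
tool_rot [ 1.79979e+02 -1.39000e-02  4.39893e+01]
ft_force [-1.2576  3.6987 -1.073 ]
wrist_torque [0.8651 0.371  0.0856]
grasp_force 40.6563
```

>>> step_arm(dp=[[0, 0, 0], [0, 0, -0.06], [0, 0, -0.06], [0, 0, 0]], turn=[[0, 0, 0.5], [0, 0, 0], [0, 0, 0], [0, 0, 0]], hand=[8, 8, 8, 8])

```text
time_s: 11.95
position: [0.4794, -0.0638, 0.2956]
tool_rot: [180.0, -0.0, 41.5]
ft_force: [-1.0, 3.5, -3.1]
finger_gap: 0.0136
grasp_force: 40.4
```

```bash
python3 st.py | grep -E "torq|rot|force|pos"
```

```text
position [ 0.4794 -0.0638  0.2956]
tool_rot [ 1.799837e+02 -1.000000e-02  4.151860e+01]
ft_force [-0.9528  3.5129 -3.0709]
wrist_torque [0.7242 0.2406 0.084 ]
grasp_force 40.3807
```

>>> step_arm(dp=[[0, 0, -0.06], [0, 0, -0.06], [0, 0, 0]], turn=[[0, 0, 0], [0, 0, 0], [0, 0, 0]], hand=[8, 8, 8])

```text
time_s: 12.32
position: [0.4794, -0.0638, 0.2988]
tool_rot: [180.0, -0.0, 41.5]
ft_force: [-1.0, 2.9, -2.7]
finger_gap: 0.0133
grasp_force: 40.5
```

```bash
python3 st.py | grep -E "torq|rot|force|pos"
```

```text
position [ 0.4794 -0.0638  0.2988]
tool_rot [ 1.799766e+02 -1.580000e-02  4.149210e+01]
ft_force [-1.037   2.931  -2.7442]
wrist_torque [0.8085 0.2818 0.1122]
grasp_force 40.4609
```

>>> step_arm(dp=[[0, 0, -0.06], [0, 0, -0.06], [0, 0, 0]], turn=[[0, 0, 0], [0, 0, 0], [0, 0, 0]], hand=[8, 8, 8])

```text
time_s: 12.7
position: [0.4794, -0.0638, 0.3017]
tool_rot: [180.0, -0.0, 41.5]
ft_force: [-1.0, 3.0, -3.6]
finger_gap: 0.0134
grasp_force: 40.4
```

```bash
python3 st.py | grep -E "torq|rot|force|pos"
```

```text
position [ 0.4794 -0.0638  0.3017]
tool_rot [ 1.799846e+02 -1.200000e-02  4.148450e+01]
ft_force [-0.9756  3.0314 -3.5922]
wrist_torque [0.749  0.284  0.1115]
grasp_force 40.3713
```

>>> step_arm(dp=[[0, 0, -0.06], [0, 0, -0.06], [0, 0, 0]], turn=[[0, 0, 0], [0, 0, 0], [0, 0, 0]], hand=[8, 8, 8])

```text
time_s: 13.08
position: [0.4795, -0.0638, 0.3048]
tool_rot: [180.0, -0.0, 41.5]
ft_force: [-0.8, 5.0, -2.0]
finger_gap: 0.0129
grasp_force: 40.5
```

```bash
python3 st.py | grep -E "torq|rot|force|pos"
```

```text
position [ 0.4795 -0.0638  0.3048]
tool_rot [ 1.799754e+02 -1.840000e-02  4.148540e+01]
ft_force [-0.7909  4.9995 -2.0026]
wrist_torque [0.8305 0.2551 0.1296]
grasp_force 40.4873
```

Lift is about 60 mm with the torque holding near 0.12, so I'm continuing.

>>> step_arm(dp=[[0, 0, -0.06], [0, 0, -0.06], [0, 0, 0]], turn=[[0, 0, 0], [0, 0, 0], [0, 0, 0]], hand=[8, 8, 8])

```text
time_s: 13.45
position: [0.4794, -0.0638, 0.3077]
tool_rot: [180.0, -0.0, 41.5]
ft_force: [-0.6, 4.6, -3.7]
finger_gap: 0.0128
grasp_force: 40.3
```

```bash
python3 st.py | grep -E "torq|rot|force|pos"
```

```text
position [ 0.4794 -0.0638  0.3077]
tool_rot [ 1.799823e+02 -1.020000e-02  4.148760e+01]
ft_force [-0.634   4.6008 -3.7379]
wrist_torque [0.7659 0.2072 0.1623]
grasp_force 40.3289
```

>>> step_arm(dp=[[0, 0, -0.06], [0, 0, -0.06], [0, 0, 0]], turn=[[0, 0, 0], [0, 0, 0], [0, 0, 0]], hand=[8, 8, 8])

```text
time_s: 13.82
position: [0.4794, -0.0638, 0.3107]
tool_rot: [180.0, -0.0, 41.5]
ft_force: [-1.9, 4.3, -3.5]
finger_gap: 0.0134
grasp_force: 40.3
```

```bash
python3 st.py | grep -E "torq|rot|force|pos"
```

```text
position [ 0.4794 -0.0638  0.3107]
tool_rot [ 1.79981e+02 -1.34000e-02  4.14877e+01]
ft_force [-1.911   4.2835 -3.4817]
wrist_torque [0.7512 0.2252 0.1065]
grasp_force 40.335
```

>>> step_arm(dp=[[0, 0, -0.06], [0, 0, -0.06], [0, 0, 0]], turn=[[0, 0, 0], [0, 0, 0], [0, 0, 0]], hand=[8, 8, 8])

```text
time_s: 14.2
position: [0.4795, -0.0639, 0.314]
tool_rot: [180.0, -0.0, 41.5]
ft_force: [-1.6, 3.0, -0.5]
finger_gap: 0.0133
grasp_force: 40.9
```

```bash
python3 st.py | grep -E "torq|rot|force|pos"
```

```text
position [ 0.4795 -0.0639  0.314 ]
tool_rot [ 1.799503e+02 -2.650000e-02  4.148800e+01]
ft_force [-1.5527  2.975  -0.5366]
wrist_torque [0.7372 0.3604 0.064 ]
grasp_force 40.8627
```

>>> step_arm(dp=[[0, 0, -0.06], [0, 0, -0.06], [0, 0, 0]], turn=[[0, 0, 0], [0, 0, 0], [0, 0, 0]], hand=[8, 8, 8])

```text
time_s: 14.58
position: [0.4794, -0.0638, 0.3166]
tool_rot: [180.0, -0.0, 41.5]
ft_force: [0.2, 3.4, -2.6]
finger_gap: 0.0132
grasp_force: 40.4
```

```bash
python3 st.py | grep -E "torq|rot|force|pos"
```

```text
position [ 0.4794 -0.0638  0.3166]
tool_rot [ 1.799811e+02 -1.210000e-02  4.148370e+01]
ft_force [ 0.1709  3.4179 -2.607 ]
wrist_torque [0.5433 0.0886 0.0109]
grasp_force 40.4122
```

The torque fell to about 0, so the pin has probably dropped into the pocket at a lift of about 71 mm. I'm checking by turning further clockwise.

>>> step_arm(dp=[[0, 0, 0], [0, 0, 0]], turn=[[0, 0, 0.8], [0, 0, 0]], hand=[8, 8])

```text
time_s: 14.82
position: [0.4794, -0.0638, 0.3165]
tool_rot: [180.0, -0.0, 37.5]
ft_force: [0.2, 1.7, -2.8]
finger_gap: 0.0129
grasp_force: 40.5
```

```bash
python3 st.py | grep -E "torq|rot|force|pos"
```

```text
position [ 0.4794 -0.0638  0.3165]
tool_rot [ 1.79979e+02 -8.30000e-03  3.75070e+01]
ft_force [ 0.2189  1.6649 -2.8027]
wrist_torque [ 0.4526 -0.0325  0.0196]
grasp_force 40.5002
```

>>> step_arm(dp=[[0, 0, 0], [0, 0, 0]], turn=[[0, 0, 0.8], [0, 0, 0]], hand=[8, 8])

```text
time_s: 15.08
position: [0.4795, -0.0639, 0.3165]
tool_rot: [180.0, -0.0, 33.6]
ft_force: [-0.5, 2.1, -3.1]
finger_gap: 0.0131
grasp_force: 40.5
```

```bash
python3 st.py | grep -E "torq|rot|force|pos"
```

```text
position [ 0.4795 -0.0639  0.3165]
tool_rot [ 1.799711e+02 -1.160000e-02  3.357960e+01]
ft_force [-0.5001  2.0731 -3.1085]
wrist_torque [ 0.274  -0.0996 -0.0146]
grasp_force 40.4781
```

It turns freely below the rib angle, so the pocket is confirmed. I'm turning on to the locked stop.

>>> step_arm(dp=[[0, 0, 0], [0, 0, 0], [0, 0, 0], [0, 0, 0], [0, 0, 0]], turn=[[0, 0, 0.8], [0, 0, 0.8], [0, 0, 0.8], [0, 0, 0.8], [0, 0, 0]], hand=[8, 8, 8, 8, 8])

```text
time_s: 15.7
position: [0.4795, -0.064, 0.3165]
tool_rot: [179.9, -0.0, 17.6]
ft_force: [1.3, -1.2, -2.5]
finger_gap: 0.0134
grasp_force: 40.3
```

```bash
python3 st.py | grep -E "torq|rot|force|pos"
```

```text
position [ 0.4795 -0.064   0.3165]
tool_rot [ 1.799473e+02 -2.260000e-02  1.763080e+01]
ft_force [ 1.2767 -1.1532 -2.4782]
wrist_torque [-0.1868 -0.2405  0.0431]
grasp_force 40.3286
```

>>> step_arm(dp=[[0, 0, 0], [0, 0, 0], [0, 0, 0]], turn=[[0, 0, 0.8], [0, 0, 0.8], [0, 0, 0]], hand=[8, 8, 8])

```text
time_s: 16.08
position: [0.4795, -0.0641, 0.3165]
tool_rot: [179.9, -0.0, 9.7]
ft_force: [2.2, -1.1, -4.3]
finger_gap: 0.0132
grasp_force: 40.3
```

```bash
python3 st.py | grep -E "torq|rot|force|pos"
```

```text
position [ 0.4795 -0.0641  0.3165]
tool_rot [ 1.799457e+02 -2.970000e-02  9.661400e+00]
ft_force [ 2.1973 -1.0726 -4.3254]
wrist_torque [-0.5504 -0.3814  0.0167]
grasp_force 40.2669
```

>>> step_arm(dp=[[0, 0, 0], [0, 0, 0]], turn=[[0, 0, 0.8], [0, 0, 0]], hand=[8, 8])

```text
time_s: 16.32
position: [0.4795, -0.064, 0.3165]
tool_rot: [180.0, -0.0, 5.7]
ft_force: [1.5, -2.2, -3.6]
finger_gap: 0.0135
grasp_force: 40.3
```

```bash
python3 st.py | grep -E "torq|rot"
```

```text
tool_rot [ 1.799541e+02 -3.040000e-02  5.668300e+00]
wrist_torque [-0.749  -0.4196  0.0812]
```

>>> step_arm(dp=[[0, 0, 0], [0, 0, 0]], turn=[[0, 0, 0.8], [0, 0, 0]], hand=[8, 8])

```text
time_s: 16.58
position: [0.4795, -0.064, 0.3165]
tool_rot: [180.0, -0.0, 1.7]
ft_force: [1.6, -3.4, -2.7]
finger_gap: 0.0134
grasp_force: 40.3
```

```bash
python3 st.py | grep -E "torq|rot"
```

```text
tool_rot [ 1.79959e+02 -3.04000e-02  1.66820e+00]
wrist_torque [-1.0264 -0.5021  0.0671]
```

>>> step_arm(dp=[[0, 0, 0], [0, 0, 0]], turn=[[0, 0, 0.7], [0, 0, 0]], hand=[8, 8])

```text
time_s: 16.82
position: [0.4795, -0.064, 0.3165]
tool_rot: [180.0, -0.0, -1.8]
ft_force: [2.7, -4.2, -3.0]
finger_gap: 0.0131
grasp_force: 40.3
```

```bash
python3 st.py | grep -E "torq|rot"
```

```text
tool_rot [ 1.799656e+02 -2.860000e-02 -1.827300e+00]
wrist_torque [-1.1621 -0.4934  0.0785]
```

>>> step_arm(dp=[[0, 0, 0], [0, 0, 0]], turn=[[0, 0, 0.5], [0, 0, 0]], hand=[8, 8])

```text
time_s: 17.08
position: [0.4794, -0.0639, 0.3165]
tool_rot: [180.0, -0.0, -4.3]
ft_force: [2.7, -5.0, -3.4]
finger_gap: 0.0135
grasp_force: 40.4
```

```bash
python3 st.py | grep -E "torq|rot"
```

```text
tool_rot [ 1.799715e+02 -2.590000e-02 -4.340300e+00]
wrist_torque [-1.3216 -0.485   0.073 ]
```

>>> step_arm(dp=[[0, 0, 0], [0, 0, 0]], turn=[[0, 0, 0.5], [0, 0, 0]], hand=[8, 8])

```text
time_s: 17.32
position: [0.4794, -0.0639, 0.3165]
tool_rot: [180.0, -0.0, -6.9]
ft_force: [1.3, -4.2, -2.6]
finger_gap: 0.0135
grasp_force: 40.4
```

```bash
python3 st.py | grep -E "torq|rot"
python3 - <<'E'
from h import *
s,w=snap('wrist','w6.png')
T=[]
for i in range(6):
    bot.read_camera('wrist'); T.append(bot.state()['wrist_torque'])
print(np.mean(T,0),np.std(T,0))
E
```

```text
tool_rot [ 1.799725e+02 -2.330000e-02 -6.857400e+00]
wrist_torque [-1.3088 -0.4618  0.101 ]
[-1.33483193 -0.47542331  0.11582885] [0.03546677 0.02130118 0.0162971 ]
```

View pics/w6.png

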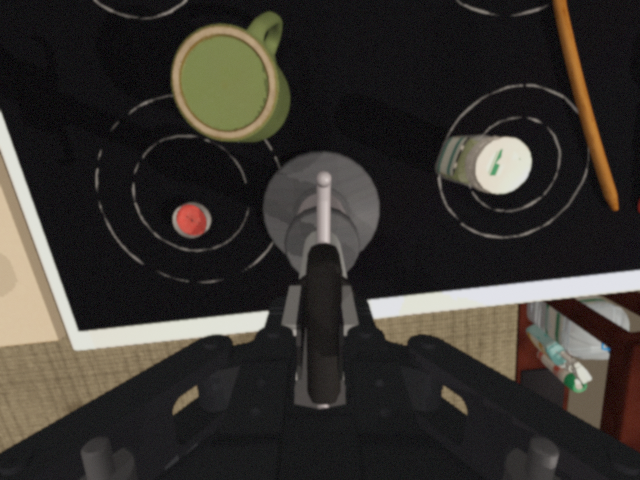

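The block is still aligned in the pads, and nothing else has moved. I'm checking the torque slope with one more small turn.

>>> step_arm(dp=[[0, 0, 0], [0, 0, 0]], turn=[[0, 0, 0.6], [0, 0, 0]], hand=[8, 8])

```text
time_s: 17.92
position: [0.4794, -0.0639, 0.3165]
tool_rot: [180.0, -0.0, -9.9]
ft_force: [2.1, -5.7, -3.0]
finger_gap: 0.0135
grasp_force: 40.4
```

```bash
cat > av.py <<'E'
from h import *
T=[];F=[]
for i in range(8):
    bot.read_camera('wrist'); s=bot.state(); T.append(s['wrist_torque']);F.append(s['ft_force'])
print(np.mean(T,0),np.mean(F,0),s['position'],s['tool_rot'],s['time_s'])
E
python3 av.py
```

```text
[-1.37733337 -0.44646042  0.13325724] [ 2.06479878 -4.73395862 -2.72399692] [ 0.47941466 -0.06394718  0.31650071] [ 1.79969974e+02 -2.29001325e-02 -9.82034501e+00] 18.325
```

>>> step_arm(dp=[[0, 0, 0], [0, 0, 0]], turn=[[0, 0, 0.8], [0, 0, 0]], hand=[8, 8])

```text
time_s: 18.58
position: [0.4793, -0.0639, 0.3165]
tool_rot: [180.0, -0.0, -13.9]
ft_force: [1.4, -5.5, -3.0]
finger_gap: 0.013
grasp_force: 40.6
```

```bash
python3 av.py
```

```text
[-1.38782484 -0.29286475  0.19307393] [ 1.44038031 -4.86906402 -2.22648436] [ 0.47933834 -0.06382724  0.31644781] [ 1.79985999e+02 -2.55003336e-03 -1.38489631e+01] 18.975
```

The torque is now 0.19 N m and rises at the bush's own slope, so the section is against the stop at 0. I'm relaxing the bush, letting go and retreating upward.

>>> step_arm(dp=[[0, 0, 0], [0, 0, 0], [0, 0, 0], [0, 0, 0.04], [0, 0, 0]], turn=[[0, 0, -0.9], [0, 0, -0.9], [0, 0, -0.8], [0, 0, 0], [0, 0, 0]], hand=[8, 8, 8, 8, 8])

```text
time_s: 19.6
position: [0.4794, -0.0638, 0.3157]
tool_rot: [180.0, -0.0, -1.0]
ft_force: [1.1, -3.9, 2.2]
finger_gap: 0.0132
grasp_force: 41.3
```

```bash
python3 av.py
```

```text
[-1.07991722 -0.16667692  0.03541242] [ 0.61692063 -3.69828604  3.92461555] [ 0.47944327 -0.06378757  0.31563083] [ 1.79995374e+02 -2.84614840e-02 -1.01911155e+00] 20.0
```

>>> step_arm(dp=[[0, 0, 0], [0, 0, 0], [0, 0, 0], [0, 0, 0], [0, 0, -0.5], [0, 0, -1], [0, 0, -1], [0, 0, -1], [0, 0, -1], [0, 0, 0], [0, 0, 0]], turn=[[0, 0, 0], [0, 0, 0], [0, 0, 0], [0, 0, 0], [0, 0, 0], [0, 0, 0], [0, 0, 0], [0, 0, 0], [0, 0, 0], [0, 0, 0], [0, 0, 0]], hand=[25, 40, 50, 50, 50, 50, 50, 50, 50, 50, 50])

```text
time_s: 21.38
position: [0.4791, -0.0637, 0.4275]
tool_rot: [-180.0, 0.0, -1.0]
ft_force: [0.7, -0.3, -0.4]
finger_gap: 0.0503
grasp_force: 0.0
```

Run:
```python
from h import *
s,w=snap('wrist','w7.png'); print(s['position'],s['tool_rot'],s['finger_gap'])
for z in(.253,.248,.268): print(z,proj(w,[.48+.063,-.0655,z],s),proj(w,[.48-.063,-.0655,z],s))
_,b=snap('side','si2.png')
cv2.imwrite('pics/f.png',cv2.resize(np.hstack([w['image'][:,100:540],b['image'][:,200:440]]),(793,560))[:,:,::-1])
```

```text
[ 0.47910582 -0.0637095   0.42752925] [-1.79992045e+02  2.99589762e-02 -1.01402974e+00] 0.05029960985520398
0.253 (np.float64(319.56908809978484), np.float64(154.29721696408166)) (np.float64(322.1788998239912), np.float64(319.2411868169112))
0.248 (np.float64(319.5713135148678), np.float64(154.0476301467901)) (np.float64(322.13567176209017), np.float64(316.1683295053249))
0.268 (np.float64(319.5618369789528), np.float64(155.11045139576967)) (np.float64(322.31823031266515), np.float64(329.145464085439))
```

View pics/f.png

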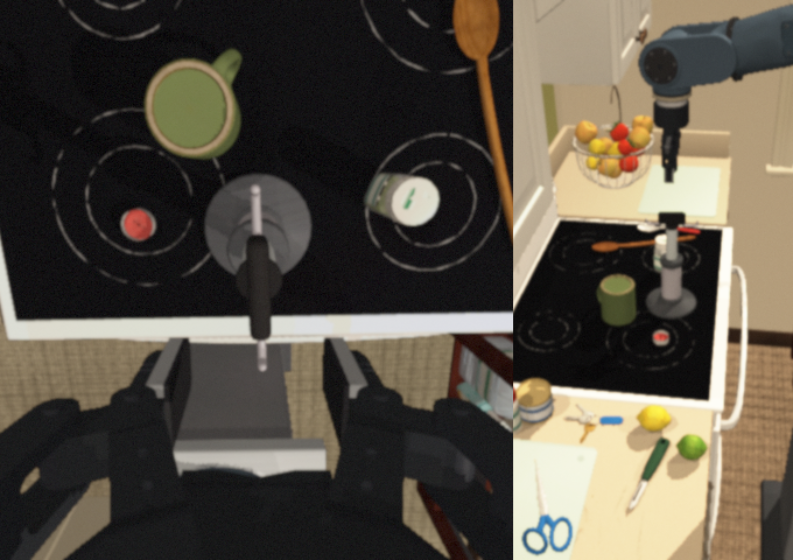

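The picture shows the section standing raised at about 0° with the gripper clear, and the mug, tea light and jar where they were.

```bash
python3 -c "
from cell import bot
print(bot.hand_in())"
```

```text
the job is handed in; nothing more can be done
None
```

The stand's telescoping section is raised about 71 mm, turned clockwise to its stop in the upper lock and released; the last pictures showed it holding, with the things around it where they were, and I have handed the job in.

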